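Gauge the groove in the model baseboard and record its depth

TASK

Measure the depth of the groove in the plywood baseboard: take the depth gauge from its stand, put its probe into the groove with the base bar across it, and press until the base sits flat on the board, holding it there for about a second with 12 to 25 N (never more than 30 N). Then read the depth, stand the gauge back on its stand as it was, and slide the marker on the record rule to that depth, to within 1.5 mm of depth, disturbing nothing else. Do not press the probe in anywhere but the groove, since the pointer keeps the largest stroke.

Things in the scene. Friction and masses are not known exactly. Their poses are not given: they have to be found in the camera images.
- gauge: The depth gauge, 0.25 kg, upright. Origin: centre of the underside of its base; z up. A steel base bar 70 (x) x 24 (y) x 12 mm (z), on it an aluminium column 30 (x) x 24 (y) mm rising to 90 mm above the underside, with a small round knob (14 mm across) to 96 mm. Grip the column on its two y faces (24 mm wide), at about 65 mm above the underside. The probe comes out of the middle of the underside; a small black pointer runs on ticks on the column's +x face.
- probe_tip (a point): Lowest point of the gauge's probe: a steel pin 5 mm in diameter with a round end, on the gauge's z axis, 16 mm below the base when free.
- probe (a joint): How far the probe is pushed up into the gauge, m: 0 free (16 mm out), 0.016 level with the base. Spring: about 1.3 N to start, then 0.22 N per mm, plus 1.5 N of drag while the pointer is being moved; it comes back when let go. With the base flat, the groove's depth is 16 mm minus this.
- pointer (a joint): Drag pointer, a black tab 20 mm wide standing 6 mm out of the gauge's +x face, sliding up, m: 0 at the bottom (28 mm above the underside), 3 mm up for each mm that the probe goes in (geared), and it stays at the largest stroke when the probe springs back. Depth of groove = 16 mm - pointer / 3. The ticks beside it are 3 mm apart (1 mm of depth), longer each fifth from the bottom.
- board: Fixed plywood baseboard of a model, 120 x 120 x 24 mm high; origin at the centre of its underside. One straight groove 10 mm wide, open at both ends, runs along the board's y through its middle (x = 0); its depth below the board's top is the same all along, somewhere from 4 to 12 mm, and unknown.
- stand: Fixed gauge stand: steel plate 94 (x) x 60 (y) mm with two wooden rails, each 24 (x) x 50 (y) mm, tops 26 mm above its origin (centre of the underside), with a gap of 42 mm between them along x. The gauge stands with its base bar across both rails, its x along the stand's x (either way round), its origin within 15 mm of the stand's in plan, its probe hanging free in the gap.
- marker (a joint): Position of the marker on the record rule, m, 0 at the low end to 0.14. The rule has a tick each 10 mm, longer each fifth, starting from the low end: each 10 mm stands for 1 mm of groove depth, so a depth of 7 mm is recorded at 0.070. It stays where it is left; about 1.5 N to slide.
- marker_base: Fixed aluminium record rule lying on the table, 40 (x) x 190 (y) x 14 mm; origin at the centre of its underside. The marker slides along its y, to +y as the value grows; at value v its centre is at y = v - 0.07.
- marker_top (a point): Centre of the top of the marker, a black grip 28 mm along the rule's x, 20 mm along its y, and 40 mm tall; this point is 54.5 mm above the table.
- punch: Bystander: black hole punch on the table, 50 x 125 x 73 mm; origin under its middle.
- brush: Bystander: table brush with wooden back and handle, 40 x 220 x 44 mm; origin under its middle.
- stamp: Bystander: wooden stamp block 40 x 50 x 30 mm; origin under its middle.
There are look-alikes about, which are no part of the job. Leave any blue look-alike of the marker_base alone. What is shaped like the gauge but pink is not meant.

How it is judged:
By the outcome, as a careful person would: the job done as asked, in the order asked, and still so for the second after the job is handed in, with the robot touching nothing.
It also fails if it takes over 58 s, if anything falls off the work surface, if the arm or the gripper's body presses on something with over 40 N, if the wrist force passes 120 N, or if a joint passes its speed limit or range.

ROBOT

A 6-joint arm with a two-finger parallel gripper is mounted at the origin on the work surface. World frame = base frame: x ahead of the robot, y to its left, z up, the work surface at z = 0. Lengths are in m, angles in rad, forces in N, time in s.
With the tool pointing down it reaches from about 0.275 to 1 m from the base axis. Payload 8.4 kg.
Tool frame: the origin (TCP) lies between the finger pads; the fingertips stand 22 mm ahead of it and the grasp point (between the pads) lies 3 mm ahead of it; z points along the fingers, y is the line along which they close (so a half turn about z gives the same grasp; the last joint's range is limited). The gripper opens to 85 mm and grips with 20 to 120 N. Pads are 22 mm wide; open, the fingers measure 114 mm over their backs; the gripper's body (76 mm by 85 mm) begins 54 mm behind the grasp point. The pads swing forward as they close: fully open they stand 13 mm farther back than shut.
Start: joints at [-1.155, 0.353, 1.633, -0, 1.155, -0.002], TCP at [0.254, -0.571, 0.253] pointing down, gripper open.
Joint ranges: [-2.63, 2.63], [-0.92, 2.1], [0.06, 2.66], [-1.3, 4.44], [0, 2.69], [-3.02, 3.02]. Speed limits (rad/s): [2.22, 2.22, 2.79, 3.14, 3.14, 3.14].

INTERFACE

Orientations are given as a 3x3 rotation matrix whose columns are the frame's x, y, z axes.
In Python, from station import bot gives the robot as it stands. The module is installed in compiled form; this text tells all that it offers.
- The arm moves only by the tool servo_tool, never from a script. Its argument "increments" is a list that holds one entry, the list of rows, each a list of 6 numbers: the shift along the world's x, y, z scaled (see below), then the turn, a rotation vector about the world's x, y, z scaled (see below). A call has 1 to 5 rows; each row shifts and turns the commanded pose from where the row before left it; what a row does not reach is not made up. The controller multiplies each number of a shift by 0.2 m and each number of a turn by 1.5 rad. A row lasts 1/12 s, in which the tool goes at most 41.7 mm and 7.16 degrees, less where a joint would pass 70% of its speed; a pose out of reach is approached as far as the arm can. A call with a number of a shift or a turn outside -1 to 1 is refused whole. A call with a gripper value outside its range is refused whole. "grip" is the finger opening in mm, from 0 to 85.4, set as the call begins (left out, the last holds). The fingers move at their own pace and stop on an object; "grip_force" is the grip in N (left out, the last holds). Time passes only in rows, so rows that do not move let the fingers close. It gives the time, the measured TCP pose, the force, the opening and the grip force at its end, in the units of the state.
- bot.state(): the state, without advancing time (a new reading comes with each control period).
- bot.snapshot(name): name is "side" or "top"; returns a dict with "img" (384x512x3 uint8, red, green, blue), "vfov" (degrees; the focal length in pixels is half the picture's height over the tangent of half this angle, whatever the lens; pixels are square), "cx", "cy" (the principal point, pixels), "extrinsics" (4x4, takes a point from camera to world coordinates). Camera axes: x right, y down, z forward; pixel columns grow to the right and rows downward; lengths in m; the calibration is good to about 2 mm. A picture is of the moment at which its call begins. There is no depth.
- bot.sign_off(): hands the job in; it is judged then, once.
The state is a dict: "time_s": time; "joint_positions": joint angles; "qvel": joint speeds; "effort": joint torques, N m; "position": TCP position; "tcp_rot": TCP orientation; "force": force on the tool from outside, world axes, zero at the start; "wrist_torque": the same for the moment, N m; "opening": finger opening in m; "grip_force": force on a finger pad.
Only numpy, scipy, OpenCV 4.12 (cv2) and the standard library are available. Lean on these libraries where they do the work, as an engineer would, in place of code of your own. Each camera call takes 0.05 s, during which the arm holds its last target. There are 200 camera calls.

## Working session

There is one attempt and no reset: what is moved stays moved. The work goes in short steps, Python scripts to look and compute and a tool call to move; the robot and the scene stay as the last step left them, time stands still between calls to the robot, and variables do not carry over. Pictures are saved under pics/ and viewed, at most 10 in all, crops included, and the job is handed in when it is done.

Besides the shell and the picture viewer there is one more tool, called after "Emit:" as name(argument=value, ...) on one line, values as JSON. servo_tool: Moves the arm, as the interface text tells. Its arguments: {"type":"object","properties":{"increments":{"type":"array"},"grip":{"type":"number"},"grip_force":{"type":"number"}},"required":["increments"]}

```bash
mkdir -p pics; cat > h.py <<'E'
import numpy as np, cv2
from station import bot
def snap(n,f):
    s=bot.snapshot(n); cv2.imwrite('pics/'+f+'.png',cv2.cvtColor(s['img'],cv2.COLOR_RGB2BGR))
    np.savez('pics/'+f+'.npz',**{k:s[k] for k in('img','vfov','cx','cy','extrinsics')}); return s
def load(f): return dict(np.load('pics/'+f+'.npz'))
def F(s): return s['img'].shape[0]/2/np.tan(np.radians(float(s['vfov']))/2)
def px2w(s,u,v,z):
    d=s['extrinsics'][:3,:3]@np.array([(u-s['cx'])/F(s),(v-s['cy'])/F(s),1]); o=s['extrinsics'][:3,3]
    return o+d*(z-o[2])/d[2]
def w2px(s,p):
    c=np.linalg.inv(s['extrinsics'])@np.r_[p,1]; return np.array([s['cx'],s['cy']])+F(s)*c[:2]/c[2]
E
python3 - <<'E'
from h import *
a=snap('top','top0');b=snap('side','side0')
for s in(a,b):print(F(s),s['cx'],s['cy'],s['extrinsics'].round(3))
im=np.vstack([cv2.imread('pics/top0.png'),cv2.imread('pics/side0.png')])
cv2.imwrite('pics/t.png',cv2.resize(cv2.imread('pics/top0.png'),(800,600)));cv2.imwrite('pics/s.png',cv2.resize(cv2.imread('pics/side0.png'),(800,600)))
print(bot.state())
E
```

```text
396.594157695688 257.70190321807826 192.77730064162228 [[-0.023 -0.998  0.062  0.469]
 [-1.     0.022 -0.007  0.014]
 [ 0.006 -0.062 -0.998  0.991]
 [ 0.     0.     0.     1.   ]]
363.7957627132239 256.6124351171031 190.64286789460482 [[-0.946 -0.215  0.242  0.294]
 [-0.324  0.641 -0.696  0.71 ]
 [-0.006 -0.737 -0.676  0.742]
 [ 0.     0.     0.     1.   ]]
{'time_s': 0.1, 'joint_positions': array([-1.15539334e+00,  3.53560335e-01,  1.63405793e+00,  8.10985184e-06,
        1.15520468e+00, -2.38762276e-03]), 'qvel': array([-0.0022167 , -0.00075795, -0.00158554, -0.00035003, -0.00045202,
        0.00082627]), 'effort': array([-7.67926231e-04, -6.06357193e+01, -3.42819786e+01, -3.58439968e-05,
        3.85725492e-03,  2.94187680e-05]), 'position': array([ 0.25343675, -0.57087244,  0.25264911]), 'tcp_rot': array([[ 9.13988946e-01,  4.05738791e-01, -4.89704895e-04],
       [ 4.05739087e-01, -9.13988249e-01,  1.12865089e-03],
       [ 1.03529280e-05, -1.23026685e-03, -9.99999243e-01]]), 'force': array([ 0.17845085, -0.801441  , -1.01611294]), 'wrist_torque': array([ 0.00541447, -0.03356599, -0.06842145]), 'grip_force': 0.0, 'opening': 0.0852830086341347}
```

View pics/t.png

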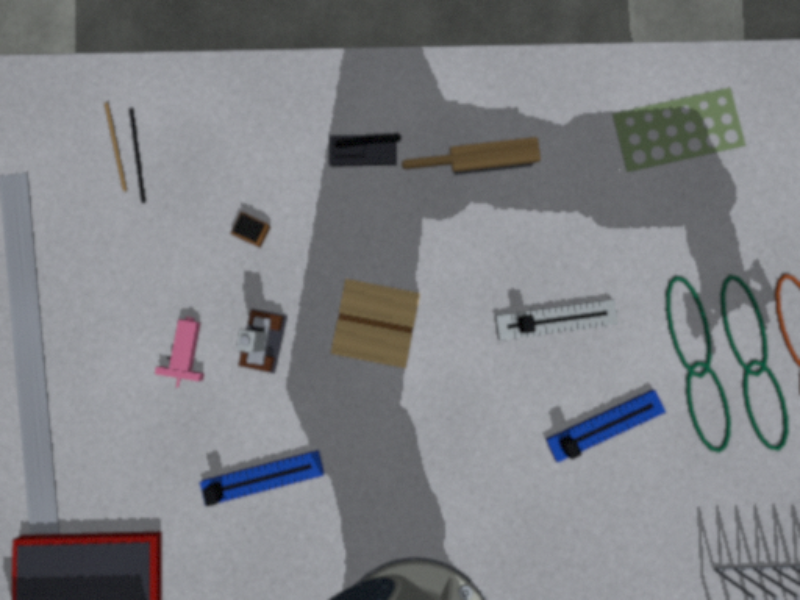

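View pics/s.png

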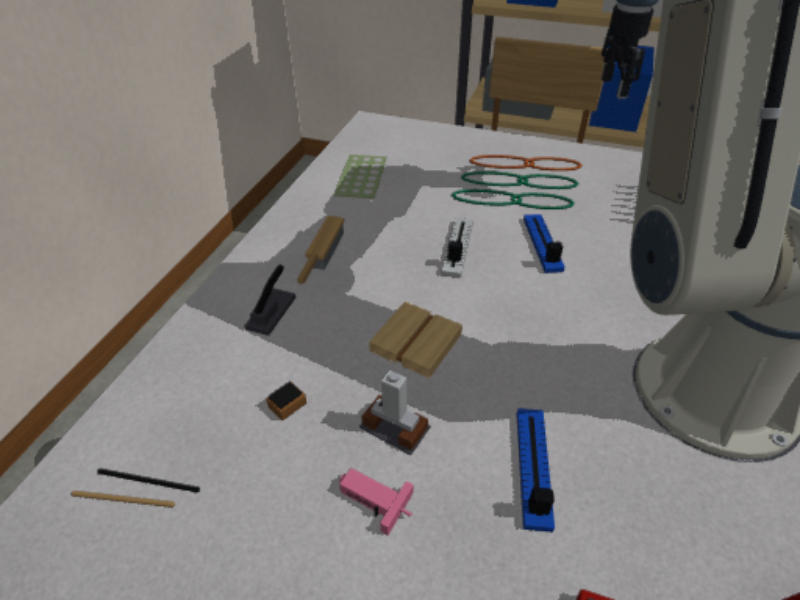

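The top view (800x600 scale) shows these candidates:
- **Gauge:** the grey upright one on the brown stand at (262,340) is the one meant. The pink lying look-alike at (182,347) is not.
- **Rule:** the silver one at (552,320) is the one meant. The blue look-alikes at (262,478) and (606,425) are not.
- **Board:** at (375,322), with its groove.

Next is a close crop to confirm the choice.

```bash
python3 - <<'E'
from h import *
t=cv2.imread('pics/top0.png');s=cv2.imread('pics/side0.png')
R=lambda im,x,y,w,h,W,H:cv2.resize(im[y:y+h,x:x+w],(W,H),interpolation=cv2.INTER_CUBIC)
# top gauge+board cols145-275 rows 170-240 ; rule cols 310-400 rows 180-225
a=R(t,145,170,130,70,780,420)   # x6
b=R(t,312,182,90,40,405,180); c=R(s,225,230,60,60,180,180); d=R(s,275,135,40,45,160,180)
im=np.zeros((600,780,3),np.uint8); im[:420]=a; im[420:,:405]=b; im[420:,410:590]=c; im[420:,600:760]=d
cv2.imwrite('pics/c1.png',im)
E
```

```text
(no output)
```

View pics/c1.png

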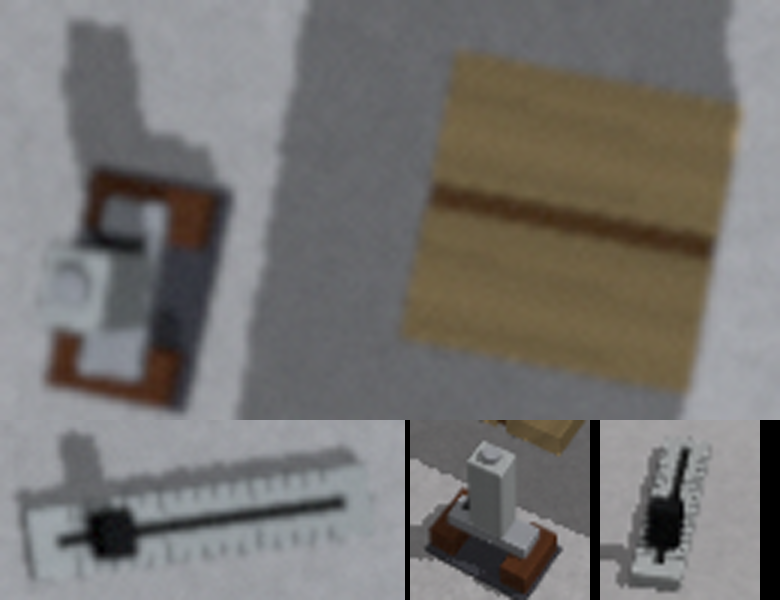

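The crop confirms the upright grey gauge: knob at crop (70,283), black pointer tab on the upper (+x world) side at (120,240). It stands on brown rails. The board groove runs from (432,195) to (712,246), and the silver rule's marker is at (112,535).

```bash
cat > m.py <<'E'
from h import *
s=load('top0'); sd=load('side0')
T=lambda c,r,z,x0=145,y0=170,k=6:px2w(s,(c+.5)/k-.5+x0,(r+.5)/k-.5+y0,z)
im=cv2.cvtColor(s['img'],cv2.COLOR_RGB2HSV).astype(int); rgb=s['img'].astype(int)
# board
m=((rgb[...,0]-rgb[...,2])>25); m[:, :205]=0; m[:165]=0; m[240:]=0; m[:,275:]=0
n,l,st,ce=cv2.connectedComponentsWithStats(m.astype(np.uint8)); i=1+np.argmax(st[1:,4]); 
r=cv2.minAreaRect(np.argwhere(l==i)[:,::-1].astype(np.float32)); print('board rect',r)
box=cv2.boxPoints(r); P=np.array([px2w(s,u,v,.024)[:2] for u,v in box]); print(P.round(4), 'c',P.mean(0), [np.linalg.norm(P[k]-P[k-1]).round(4) for k in range(4)])
for k in range(4): d=P[k]-P[k-1]; print(np.degrees(np.arctan2(d[1],d[0])).round(2),end=' ')
# groove: column-wise darkness centroid
g=rgb.sum(2); pts=[]
for u in range(219,262):
    v0=202+(u-217)*.182; vs=np.arange(int(v0)-4,int(v0)+6); w=np.clip(np.percentile(g[vs,u],60)-15-g[vs,u],0,None); pts.append(px2w(s,u,(w*vs).sum()/w.sum(),.024)[:2])
pts=np.array(pts); vx,vy,x0,y0=cv2.fitLine(pts.astype(np.float32),cv2.DIST_HUBER,0,.001,.001).ravel(); print('groove dir',np.degrees(np.arctan2(vy,vx)),x0,y0)
# gauge
print('knob',T(70,283,.122)); 
print('bar right edge',T(168,205,.038),T(142,378,.038)); print('bar low corners',T(80,375,.038),T(142,378,.038),'top R',T(165,200,.038),'topL',T(108,196,.038))
print('plate right',T(232,190,.004),T(185,410,.004))
print('rails outer', T(95,170,.026),T(215,190,.026),T(175,405,.026),T(47,382,.026))
# side knob: crop c at x=410 origin, k=3
print('side ray',px2w(sd,(490-410+.5)/3-.5+225,(449-420+.5)/3-.5+230,.122))
# rule, crop k=4.5
U=lambda c,r,z:T(c,r,z,312,182-420/4.5,4.5)
print('rule',U(25,508,.014),U(33,580,.014),U(352,462,.014),U(372,530,.014)); print('slot',U(58,541,.014),U(343,502,.014)); print('marker',U(112,534,.0545))
E
python3 m.py
```

```text
board rect ((239.80770874023438, 206.46153259277344), (48.440677642822266, 48.440677642822266), 11.309932708740234)
[[ 0.4519  0.1213]
 [ 0.5672  0.0963]
 [ 0.5413 -0.0194]
 [ 0.4263  0.0064]] c [0.49667724 0.0511249 ] [np.float64(0.1177), np.float64(0.118), np.float64(0.1186), np.float64(0.118)]
77.44 -12.23 -102.61 167.34 groove dir 77.610916 0.49637038 0.050689723
knob [0.47526687 0.23025306 0.122     ]
bar right edge [0.50617022 0.21180435 0.038     ] [0.437472   0.22277999 0.038     ]
bar low corners [0.4392232  0.24742536 0.038     ] [0.437472   0.22277999 0.038     ] top R [0.50819854 0.21298472 0.038     ] topL [0.51030831 0.2357462  0.038     ]
plate right [0.51313352 0.19230688 0.004     ] [0.42281623 0.21264302 0.004     ]
rails outer [0.52149681 0.24372054 0.026     ] [0.51229859 0.19521435 0.026     ] [0.42593781 0.21222047 0.026     ] [0.43634252 0.26366695 0.026     ]
side ray [0.4756505  0.22574647 0.122     ]
rule [ 0.50553185 -0.13953043  0.014     ] [ 0.46604155 -0.1426538   0.014     ] [ 0.5268189  -0.32026818  0.014     ] [ 0.48921349 -0.32964136  0.014     ]
slot [ 0.4870475  -0.15704428  0.014     ] [ 0.50493146 -0.31436461  0.014     ]
marker [ 0.48932806 -0.17846981  0.0545    ]
```

Calculated poses:
- **Gauge:** about (0.4745, 0.2295), x axis at about -10°.
- **Board:** centre about (0.4965, 0.051), x axis at about -12.4°.
- **Rule:** centre about (0.497, -0.235).

I'm moving above the gauge.

Emit:
servo_tool(increments=[[[0.044, 0.16, 0, 0, 0, -0.0158], [0.044, 0.16, 0, 0, 0, -0.0158], [0.044, 0.16, 0, 0, 0, -0.0158], [0.044, 0.16, 0, 0, 0, -0.0158], [0.044, 0.16, 0, 0, 0, -0.0158]]], grip=60)

```text
time_s: 0.52
position: [0.2975, -0.4096, 0.2529]
tcp_rot: [[0.956, 0.293, -0.0], [0.293, -0.956, 0.001], [-0.0, -0.001, -1.0]]
force: [0.6, 0.1, -0.5]
opening: 0.0597
grip_force: 0.0
```

Emit:
servo_tool(increments=[[[0.044, 0.16, 0, 0, 0, -0.0158], [0.044, 0.16, 0, 0, 0, -0.0158], [0.044, 0.16, 0, 0, 0, -0.0158], [0.044, 0.16, 0, 0, 0, -0.0158], [0.044, 0.16, 0, 0, 0, -0.0158]]])

```text
time_s: 0.93
position: [0.3415, -0.2496, 0.2531]
tcp_rot: [[0.984, 0.178, -0.0], [0.178, -0.984, 0.0], [-0.0, -0.0, -1.0]]
force: [1.2, -0.4, -0.2]
opening: 0.0599
grip_force: 0.0
```

Emit:
servo_tool(increments=[[[0.044, 0.16, 0, 0, 0, -0.0158], [0.044, 0.16, 0, 0, 0, -0.0158], [0.044, 0.16, 0, 0, 0, -0.0158], [0.044, 0.16, 0, 0, 0, -0.0158], [0.044, 0.16, 0, 0, 0, -0.0158]]])

```text
time_s: 1.35
position: [0.3855, -0.0896, 0.2533]
tcp_rot: [[0.998, 0.061, 0.0], [0.061, -0.998, -0.0], [0.0, 0.0, -1.0]]
force: [0.0, -0.7, -0.0]
opening: 0.06
grip_force: 0.0
```

Emit:
servo_tool(increments=[[[0.044, 0.16, 0, 0, 0, -0.0158], [0.044, 0.16, 0, 0, 0, -0.0158], [0.044, 0.16, 0, 0, 0, -0.0158], [0.044, 0.16, 0, 0, 0, -0.0158], [0.044, 0.16, 0, 0, 0, -0.0158]]])

```text
time_s: 1.77
position: [0.4295, 0.0705, 0.2532]
tcp_rot: [[0.998, -0.057, -0.0], [-0.057, -0.998, -0.0], [-0.0, 0.0, -1.0]]
force: [0.3, -1.3, -0.1]
opening: 0.0602
grip_force: 0.0
```

```bash
cat > r.py <<'E'
from h import *
import sys
st=bot.state(); print(st['time_s'],st['position'].round(4),'tool y ang',np.degrees(np.arctan2(st['tcp_rot'][1,1],st['tcp_rot'][0,1])).round(2),'z',st['tcp_rot'][:,2].round(4),'F',st['force'].round(2),st['opening'].round(4),st['grip_force'],st['joint_positions'].round(2))
E
python3 r.py; python3 - <<'E'
from h import *
# rectify rule from both views, 4 px/mm-ish: 200 x 50 mm region
c=np.array([.497,-.235]); y=np.array([.113,-.9936]); x=np.array([-y[1],y[0]])*-1
x=np.array([y[1],-y[0]])*-1
out=[]
for n in('top0','side0'):
    s=load(n); k=3.8; W=int(200*k);H=int(56*k)
    src=[];dst=[]
    for a in(-.1,.1):
        for b in(-.028,.028):
            p=c+a*y+b*x; src.append(w2px(s,[*p,.014])); dst.append([(a+.1)*1000*k,(b+.028)*1000*k])
    Hm=cv2.getPerspectiveTransform(np.float32(src),np.float32(dst)); im=cv2.warpPerspective(cv2.cvtColor(s['img'],cv2.COLOR_RGB2BGR),Hm,(W,H),flags=cv2.INTER_CUBIC)
    im=cv2.createCLAHE(3,(4,4)).apply(cv2.cvtColor(im,cv2.COLOR_BGR2GRAY)); out.append(im)
cv2.imwrite('pics/rule.png',np.vstack(out))
E
```

```text
Traceback (most recent call last):
  File "r.py", line 3, in <module>
    st=bot.state(); print(st['time_s'],st['position'].round(4),'tool y ang',np.degrees(np.arctan2(st['tcp_rot'][1,1],st['tcp_rot'][0,1])).round(2),'z',st['tcp_rot'][:,2].round(4),'F',st['force'].round(2),st['opening'].round(4),st['grip_force'],st['joint_positions'].round(2))
                                                                                                                                                                                                            ^^^^^^^^^^^^^^^^^^^
AttributeError: 'float' object has no attribute 'round'
```

View pics/rule.png

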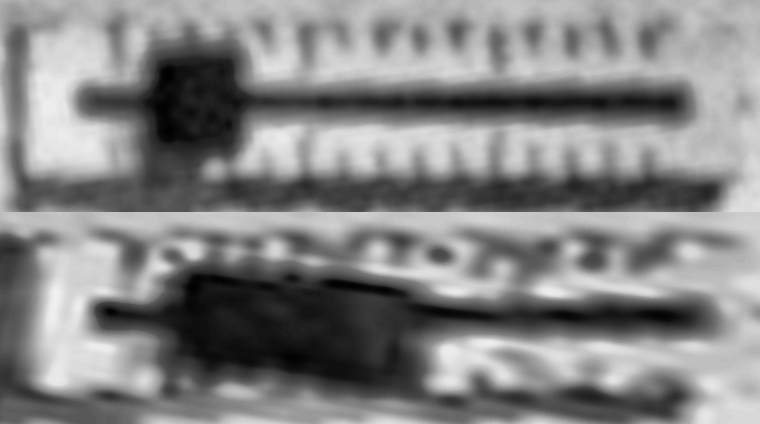

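The rectified top view shows long ticks at x=116, 307 and 498, and the last short tick at 650. So zero is at the left end (world y about -0.166), values grow toward world -y, and the marker is now at about 12 mm. I continue to the gauge.

Emit:
servo_tool(increments=[[[0.045, 0.159, 0, 0, 0, -0.0158], [0.045, 0.159, 0, 0, 0, -0.0158], [0.045, 0.159, 0, 0, 0, -0.0158], [0.045, 0.159, 0, 0, 0, -0.0158], [0.045, 0.159, 0, 0, 0, -0.0158]]])

```text
time_s: 2.18
position: [0.4745, 0.2294, 0.253]
tcp_rot: [[0.985, -0.175, -0.0], [-0.175, -0.985, -0.0], [-0.0, 0.0, -1.0]]
force: [0.6, 0.3, 0.3]
opening: 0.0604
grip_force: 0.0
```

Emit:
servo_tool(increments=[[[0, 0, -0.17, 0, 0, 0], [0, 0, -0.17, 0, 0, 0], [0, 0, -0.17, 0, 0, 0], [0, 0, -0.09, 0, 0, 0], [0, 0, 0, 0, 0, 0]]])

```text
time_s: 2.6
position: [0.4717, 0.2266, 0.1292]
tcp_rot: [[0.985, -0.173, -0.007], [-0.174, -0.985, -0.003], [-0.006, 0.004, -1.0]]
force: [-1.0, -1.1, -0.7]
opening: 0.0602
grip_force: 0.0
```

```bash
sed -i "s/st\['opening'\].round(4)/round(st['opening'],4)/" r.py; python3 r.py; python3 - <<'E'
from h import *
s=snap('side','s1'); t=snap('top','t1')
R=lambda im,x,y,w,h,k:cv2.resize(im[y:y+h,x:x+w],None,fx=k,fy=k,interpolation=cv2.INTER_CUBIC)
cv2.imwrite('pics/c2.png',np.hstack([R(cv2.imread('pics/s1.png'),205,170,90,120,4),R(cv2.imread('pics/t1.png'),130,160,90,120,4)]))
E
```

```text
2.6 [0.4717 0.2266 0.1292] tool y ang -99.99 z [-0.0069 -0.0033 -1.    ] F [-0.99 -1.09 -0.68] 0.0602 0.0 [0.44 0.36 1.95 0.   0.84 2.19]
```

View pics/c2.png

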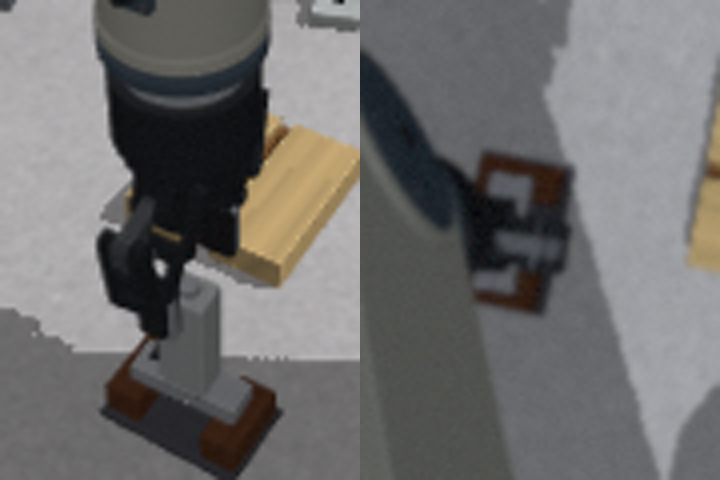

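The side view shows the fingers straddling the column top (column at (195,335), fingers at (155,320) and (230,240)). The fingers are still 35 mm high, so I descend slowly and check settling.

Emit:
servo_tool(increments=[[[0, 0, -0.07, 0, 0, 0], [0, 0, -0.07, 0, 0, 0], [0, 0, -0.055, 0, 0, 0], [0, 0, 0, 0, 0, 0], [0, 0, 0, 0, 0, 0]]])

```text
time_s: 3.12
position: [0.4749, 0.2278, 0.095]
tcp_rot: [[0.985, -0.174, 0.0], [-0.174, -0.985, 0.0], [0.0, -0.0, -1.0]]
force: [0.6, -0.8, -0.5]
opening: 0.0599
grip_force: 0.0
```

```bash
python3 r.py
```

```text
3.1167 [0.4749 0.2278 0.095 ] tool y ang -100.02 z [ 3.e-04  2.e-04 -1.e+00] F [ 0.58 -0.77 -0.48] 0.0599 0.0 [0.44 0.41 1.97 0.   0.76 2.19]
```

Emit:
servo_tool(increments=[[[0, 0, 0, 0, 0, 0], [0, 0, 0, 0, 0, 0], [0, 0, 0, 0, 0, 0], [0, 0, 0, 0, 0, 0], [0, 0, 0, 0, 0, 0]]], grip=15, grip_force=70)

```text
time_s: 3.53
position: [0.4751, 0.2279, 0.0952]
tcp_rot: [[0.985, -0.174, 0.001], [-0.174, -0.985, 0.0], [0.001, -0.001, -1.0]]
force: [-1.2, -0.5, 7.2]
opening: 0.0232
grip_force: 67.8
```

Emit:
servo_tool(increments=[[[0, 0, 0, 0, 0, 0], [0, 0, 0, 0, 0, 0], [0, 0, 0, 0, 0, 0], [0, 0, 0, 0, 0, 0], [0, 0, 0, 0, 0, 0]]])

```text
time_s: 3.95
position: [0.4751, 0.228, 0.0952]
tcp_rot: [[0.985, -0.174, 0.001], [-0.174, -0.985, 0.0], [0.001, -0.001, -1.0]]
force: [-0.4, -1.1, 6.3]
opening: 0.0233
grip_force: 67.8
```

```bash
python3 r.py
```

```text
3.95 [0.4751 0.228  0.0952] tool y ang -100.0 z [ 1.2e-03  4.0e-04 -1.0e+00] F [-0.37 -1.11  6.28] 0.0233 67.79305458068848 [ 0.44  0.41  1.97 -0.    0.76  2.19]
```

Emit:
servo_tool(increments=[[[0, 0, 0.05, 0, 0, 0], [0, 0, 0.1, 0, 0, 0], [0, 0, 0.1, 0, 0, 0], [0, 0, 0.05, 0, 0, 0], [0, 0, 0, 0, 0, 0]]])

```text
time_s: 4.37
position: [0.4759, 0.2284, 0.1568]
tcp_rot: [[0.985, -0.174, 0.004], [-0.174, -0.985, 0.002], [0.003, -0.002, -1.0]]
force: [0.8, 0.8, -2.5]
opening: 0.0237
grip_force: 68.9
```

Emit:
servo_tool(increments=[[[0.01, -0.08, 0, 0, 0, -0.004], [0.02, -0.15, 0, 0, 0, -0.006], [0.022, -0.18, 0, 0, 0, -0.006], [0.022, -0.18, 0, 0, 0, -0.006], [0.02, -0.16, 0, 0, 0, -0.006]]])

```text
time_s: 4.78
position: [0.4927, 0.076, 0.1535]
tcp_rot: [[0.977, -0.215, -0.001], [-0.215, -0.977, -0.0], [-0.001, 0.001, -1.0]]
force: [0.6, -0.0, -2.0]
opening: 0.0231
grip_force: 69.2
```

Emit:
servo_tool(increments=[[[0.013, -0.1, 0, 0, 0, 0], [0, -0.035, -0.03, 0, 0, 0], [0, 0, -0.05, 0, 0, 0], [0, 0, -0.02, 0, 0, 0], [0, 0, 0, 0, 0, 0]]])

```text
time_s: 5.2
position: [0.4946, 0.0516, 0.1324]
tcp_rot: [[0.977, -0.215, -0.003], [-0.215, -0.977, 0.0], [-0.003, 0.001, -1.0]]
force: [0.1, 0.9, -2.1]
opening: 0.0236
grip_force: 68.9
```

```bash
python3 r.py; python3 - <<'E'
from h import *
s=snap('side','s2'); t=snap('top','t2')
R=lambda im,x,y,w,h,k:cv2.resize(im[y:y+h,x:x+w],None,fx=k,fy=k,interpolation=cv2.INTER_CUBIC)
cv2.imwrite('pics/c3.png',np.hstack([R(cv2.imread('pics/s2.png'),220,140,100,140,4),R(cv2.imread('pics/t2.png'),190,150,100,140,4)]))
E
```

```text
5.2 [0.4946 0.0516 0.1324] tool y ang -102.39 z [-0.0032  0.     -1.    ] F [ 0.07  0.95 -2.11] 0.0236 68.93320083618164 [0.1  0.32 2.01 0.   0.82 1.89]
```

View pics/c3.png

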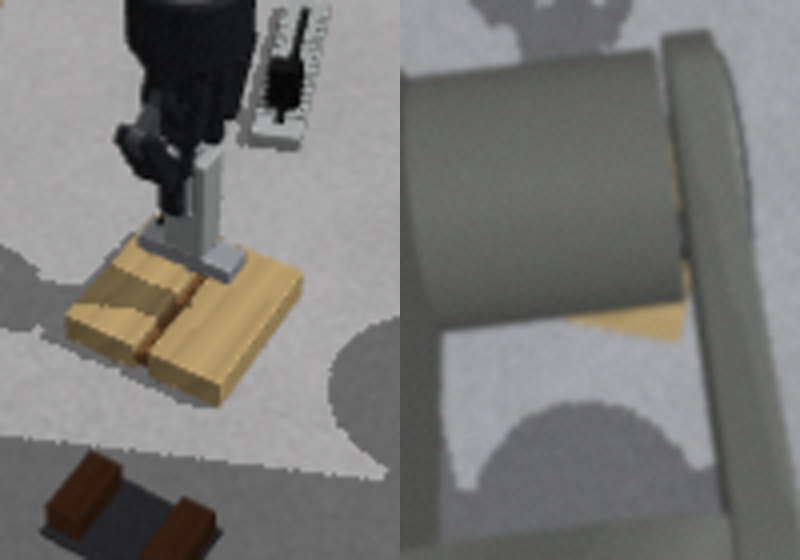

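The side view shows the gauge held over the board (bar from (138,238) to (243,268)), with the groove front end at (147,355). The top view is blocked by the arm. I'll fit model wireframes over the side view.

```bash
cat > ov.py <<'E'
from h import *
def box(cx,cy,a,lx,ly,z0,z1):
    c,s=np.cos(a),np.sin(a); return [np.array([cx+c*x-s*y,cy+s*x+c*y,z]) for z in(z0,z1) for x,y in((-lx/2,-ly/2),(lx/2,-ly/2),(lx/2,ly/2),(-lx/2,ly/2))]
ED=[(0,1),(1,2),(2,3),(3,0),(4,5),(5,6),(6,7),(7,4),(0,4),(1,5),(2,6),(3,7)]
def draw(im,s,pts,x0,y0,k,col,ed=ED):
    q=[tuple(np.int32(((w2px(s,p)-[x0,y0]+.5)*k-.5)*16)) for p in pts]
    for a,b in ed: cv2.line(im,tuple(map(int,q[a])),tuple(map(int,q[b])),col,1,cv2.LINE_AA,4)
E
python3 - <<'E'
from ov import *
s=load('s2'); x0,y0,k=230,170,9
im=cv2.resize(cv2.imread('pics/s2.png')[y0:y0+66,x0:x0+76],None,fx=k,fy=k,interpolation=cv2.INTER_CUBIC)
st=bot.state(); p=st['position']; a=np.radians(-12.4); bz=p[2]-.0692
draw(im,s,box(p[0],p[1],a,.07,.024,bz,bz+.012),x0,y0,k,(0,0,255))
draw(im,s,box(p[0],p[1],a,.03,.024,bz+.012,bz+.09),x0,y0,k,(0,0,255))
B=box(.4965,.051,a,.12,.12,0,.024); draw(im,s,B,x0,y0,k,(255,0,0))
draw(im,s,box(.4965,.051,a,.01,.12,.016,.024),x0,y0,k,(255,0,255),[(4,7),(5,6)])
cv2.imwrite('pics/c4.png',im)
E
```

```text
(no output)
```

View pics/c4.png

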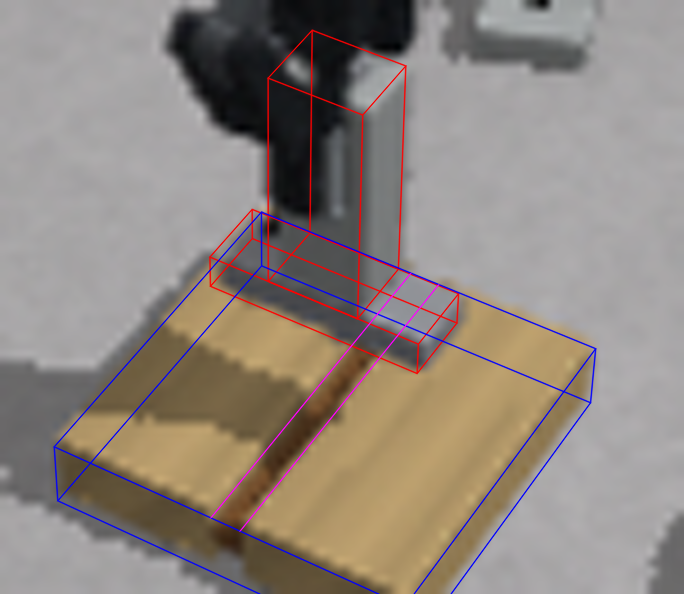

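The overlay fits well: the gauge wireframe is within about 0.5 mm along x, and the predicted groove lines (212,517)-(400,270) run along the actual groove. I let it settle and lower the probe toward the groove.

Emit:
servo_tool(increments=[[[0, 0, -0.04, 0, 0, 0], [0, 0, 0, 0, 0, 0], [0, 0, 0, 0, 0, 0]]])

```text
time_s: 5.55
position: [0.4956, 0.0512, 0.1259]
tcp_rot: [[0.977, -0.214, -0.001], [-0.214, -0.977, -0.0], [-0.001, 0.0, -1.0]]
force: [-0.4, -0.3, -2.4]
opening: 0.0233
grip_force: 68.9
```

```bash
python3 r.py
```

```text
5.55 [0.4956 0.0512 0.1259] tool y ang -102.37 z [-8.e-04 -0.e+00 -1.e+00] F [-0.35 -0.26 -2.38] 0.0233 68.92796158790588 [0.1  0.33 2.01 0.   0.8  1.89]
```

Emit:
servo_tool(increments=[[[0.0045, 0, -0.035, 0, 0, 0], [0, 0, -0.035, 0, 0, 0], [0, 0, -0.005, 0, 0, 0], [0, 0, 0, 0, 0, 0], [0, 0, 0, 0, 0, 0]]])

```text
time_s: 5.97
position: [0.4968, 0.0507, 0.1111]
tcp_rot: [[0.977, -0.215, -0.0], [-0.215, -0.977, -0.0], [-0.0, 0.0, -1.0]]
force: [0.5, -0.1, -2.1]
opening: 0.0232
grip_force: 69.0
```

Emit:
servo_tool(increments=[[[0, 0, -0.005, 0, 0, 0], [0, 0, 0, 0, 0, 0], [0, 0, 0, 0, 0, 0]]])

```text
time_s: 6.22
position: [0.497, 0.0507, 0.1104]
tcp_rot: [[0.977, -0.215, 0.0], [-0.215, -0.977, 0.0], [0.0, -0.0, -1.0]]
force: [-0.4, 0.0, -2.9]
opening: 0.0235
grip_force: 69.0
```

Emit:
servo_tool(increments=[[[0, 0, -0.005, 0, 0, 0], [0, 0, 0, 0, 0, 0]]])

```text
time_s: 6.38
position: [0.4969, 0.0507, 0.1093]
tcp_rot: [[0.977, -0.215, 0.0], [-0.215, -0.977, -0.0], [0.0, -0.0, -1.0]]
force: [-0.1, -0.2, -1.5]
opening: 0.0232
grip_force: 69.0
```

Emit:
servo_tool(increments=[[[0, 0, -0.005, 0, 0, 0], [0, 0, 0, 0, 0, 0]]])

```text
time_s: 6.55
position: [0.4968, 0.0508, 0.1082]
tcp_rot: [[0.977, -0.215, -0.0], [-0.215, -0.977, 0.0], [-0.0, 0.0, -1.0]]
force: [0.2, -0.5, -2.3]
opening: 0.0233
grip_force: 69.0
```

Emit:
servo_tool(increments=[[[0, 0, -0.008, 0, 0, 0], [0, 0, 0, 0, 0, 0]]])

```text
time_s: 6.72
position: [0.4968, 0.0507, 0.1065]
tcp_rot: [[0.977, -0.215, -0.0], [-0.215, -0.977, -0.0], [-0.0, 0.0, -1.0]]
force: [-0.5, -0.8, -2.4]
opening: 0.023
grip_force: 69.0
```

Emit:
servo_tool(increments=[[[0, 0, -0.005, 0, 0, 0], [0, 0, 0, 0, 0, 0]]])

```text
time_s: 6.88
position: [0.4968, 0.0508, 0.1055]
tcp_rot: [[0.977, -0.215, -0.0], [-0.215, -0.977, -0.0], [-0.0, 0.0, -1.0]]
force: [-0.0, 0.2, -1.6]
opening: 0.0229
grip_force: 69.0
```

No force with the tip about 3.7 mm below the board top, so the probe is in the groove. I continue down, watching for contact.

Emit:
servo_tool(increments=[[[0, 0, -0.005, 0, 0, 0], [0, 0, 0, 0, 0, 0]]])

```text
time_s: 7.05
position: [0.4968, 0.0508, 0.1045]
tcp_rot: [[0.977, -0.215, -0.0], [-0.215, -0.977, 0.0], [-0.0, 0.0, -1.0]]
force: [-0.5, -0.5, -2.5]
opening: 0.023
grip_force: 69.0
```

Emit:
servo_tool(increments=[[[0, 0, -0.005, 0, 0, 0], [0, 0, 0, 0, 0, 0]]])

```text
time_s: 7.22
position: [0.4968, 0.0508, 0.1035]
tcp_rot: [[0.977, -0.215, -0.0], [-0.215, -0.977, -0.0], [-0.0, 0.0, -1.0]]
force: [0.0, 0.5, -1.9]
opening: 0.0232
grip_force: 69.0
```

Emit:
servo_tool(increments=[[[0, 0, -0.005, 0, 0, 0], [0, 0, 0, 0, 0, 0]]])

```text
time_s: 7.38
position: [0.4969, 0.0508, 0.1026]
tcp_rot: [[0.977, -0.215, 0.0], [-0.215, -0.977, 0.0], [0.0, -0.0, -1.0]]
force: [0.0, -0.0, -2.6]
opening: 0.0232
grip_force: 69.0
```

Emit:
servo_tool(increments=[[[0, 0, -0.005, 0, 0, 0], [0, 0, 0, 0, 0, 0]]])

```text
time_s: 7.55
position: [0.497, 0.0508, 0.1018]
tcp_rot: [[0.977, -0.215, 0.0], [-0.215, -0.977, 0.0], [0.0, -0.0, -1.0]]
force: [0.0, -0.1, 0.4]
opening: 0.0235
grip_force: 69.3
```

Emit:
servo_tool(increments=[[[0, 0, -0.005, 0, 0, 0], [0, 0, 0, 0, 0, 0]]])

```text
time_s: 7.72
position: [0.497, 0.0508, 0.1008]
tcp_rot: [[0.977, -0.215, 0.0], [-0.215, -0.977, 0.0], [0.0, -0.0, -1.0]]
force: [-0.3, -0.2, 0.7]
opening: 0.0233
grip_force: 69.4
```

Emit:
servo_tool(increments=[[[0, 0, -0.005, 0, 0, 0], [0, 0, 0, 0, 0, 0]]])

```text
time_s: 7.88
position: [0.497, 0.0508, 0.0997]
tcp_rot: [[0.977, -0.215, 0.0], [-0.215, -0.977, 0.0], [0.0, -0.0, -1.0]]
force: [0.4, -0.3, 0.9]
opening: 0.0233
grip_force: 69.4
```

Emit:
servo_tool(increments=[[[0, 0, -0.005, 0, 0, 0], [0, 0, 0, 0, 0, 0]]])

```text
time_s: 8.05
position: [0.497, 0.0508, 0.0986]
tcp_rot: [[0.977, -0.215, 0.0], [-0.215, -0.977, 0.0], [0.0, -0.0, -1.0]]
force: [0.2, 0.1, 1.8]
opening: 0.0232
grip_force: 69.4
```

Emit:
servo_tool(increments=[[[0, 0, -0.005, 0, 0, 0], [0, 0, 0, 0, 0, 0]]])

```text
time_s: 8.22
position: [0.497, 0.0508, 0.0976]
tcp_rot: [[0.977, -0.215, 0.0], [-0.215, -0.977, 0.0], [0.0, -0.0, -1.0]]
force: [0.2, 0.3, 2.2]
opening: 0.0231
grip_force: 69.5
```

Emit:
servo_tool(increments=[[[0, 0, -0.005, 0, 0, 0], [0, 0, 0, 0, 0, 0]]])

```text
time_s: 8.38
position: [0.497, 0.0508, 0.0966]
tcp_rot: [[0.977, -0.215, 0.0], [-0.215, -0.977, 0.0], [0.0, -0.0, -1.0]]
force: [-0.4, -0.6, 2.8]
opening: 0.0234
grip_force: 69.6
```

Emit:
servo_tool(increments=[[[0, 0, -0.005, 0, 0, 0], [0, 0, 0, 0, 0, 0]]])

```text
time_s: 8.55
position: [0.497, 0.0508, 0.0956]
tcp_rot: [[0.977, -0.215, 0.0], [-0.215, -0.977, 0.0], [0.0, -0.0, -1.0]]
force: [0.8, 0.7, 2.4]
opening: 0.0232
grip_force: 69.6
```

Emit:
servo_tool(increments=[[[0, 0, -0.004, 0, 0, 0], [0, 0, 0, 0, 0, 0]]])

```text
time_s: 8.72
position: [0.4969, 0.0508, 0.0948]
tcp_rot: [[0.977, -0.215, 0.0], [-0.215, -0.977, 0.0], [0.0, -0.0, -1.0]]
force: [-0.4, 0.6, 1.9]
opening: 0.0234
grip_force: 69.6
```

Emit:
servo_tool(increments=[[[0, 0, -0.003, 0, 0, 0], [0, 0, 0, 0, 0, 0]]])

```text
time_s: 8.88
position: [0.497, 0.0508, 0.0942]
tcp_rot: [[0.977, -0.215, 0.0], [-0.215, -0.977, 0.0], [0.0, -0.0, -1.0]]
force: [0.4, 0.5, 3.7]
opening: 0.0234
grip_force: 69.6
```

Emit:
servo_tool(increments=[[[0, 0, -0.002, 0, 0, 0], [0, 0, 0, 0, 0, 0]]])

```text
time_s: 9.05
position: [0.4969, 0.0508, 0.0939]
tcp_rot: [[0.977, -0.215, 0.0], [-0.215, -0.977, 0.0], [0.0, -0.0, -1.0]]
force: [0.5, 0.3, 3.6]
opening: 0.0234
grip_force: 69.7
```

Emit:
servo_tool(increments=[[[0, 0, -0.002, 0, 0, 0], [0, 0, 0, 0, 0, 0]]])

```text
time_s: 9.22
position: [0.497, 0.0508, 0.0935]
tcp_rot: [[0.977, -0.215, 0.0], [-0.215, -0.977, 0.0], [0.0, -0.0, -1.0]]
force: [0.5, 1.0, 2.9]
opening: 0.0234
grip_force: 69.7
```

Emit:
servo_tool(increments=[[[0, 0, -0.002, 0, 0, 0], [0, 0, 0, 0, 0, 0]]])

```text
time_s: 9.38
position: [0.4969, 0.0508, 0.0932]
tcp_rot: [[0.977, -0.215, 0.0], [-0.215, -0.977, 0.0], [0.0, -0.0, -1.0]]
force: [0.3, 0.7, 4.7]
opening: 0.0229
grip_force: 70.0
```

Emit:
servo_tool(increments=[[[0, 0, -0.0015, 0, 0, 0], [0, 0, 0, 0, 0, 0]]])

```text
time_s: 9.55
position: [0.497, 0.0508, 0.0932]
tcp_rot: [[0.977, -0.215, 0.0], [-0.215, -0.977, 0.0], [0.0, -0.0, -1.0]]
force: [-2.4, 0.9, 8.2]
opening: 0.0237
grip_force: 70.7
```

Emit:
servo_tool(increments=[[[0, 0, -0.001, 0, 0, 0], [0, 0, 0, 0, 0, 0]]])

```text
time_s: 9.72
position: [0.497, 0.0508, 0.0931]
tcp_rot: [[0.977, -0.215, 0.0], [-0.215, -0.977, 0.0], [0.0, -0.0, -1.0]]
force: [-2.2, 0.5, 12.2]
opening: 0.0232
grip_force: 71.1
```

The base is touching. One more small step, then hold for more than a second.

Emit:
servo_tool(increments=[[[0, 0, -0.001, 0, 0, 0], [0, 0, 0, 0, 0, 0]]])

```text
time_s: 9.88
position: [0.497, 0.0508, 0.0931]
tcp_rot: [[0.977, -0.215, 0.0], [-0.215, -0.977, 0.0], [0.0, -0.0, -1.0]]
force: [-2.9, 0.7, 14.4]
opening: 0.023
grip_force: 71.5
```

Emit:
servo_tool(increments=[[[0, 0, 0, 0, 0, 0], [0, 0, 0, 0, 0, 0], [0, 0, 0, 0, 0, 0]]])

```text
time_s: 10.13
position: [0.497, 0.0508, 0.0931]
tcp_rot: [[0.977, -0.215, 0.0], [-0.215, -0.977, 0.0], [0.0, -0.0, -1.0]]
force: [-3.1, 0.8, 13.8]
opening: 0.0234
grip_force: 71.5
```

Emit:
servo_tool(increments=[[[0, 0, -0.0006, 0, 0, 0], [0, 0, 0, 0, 0, 0], [0, 0, 0, 0, 0, 0], [0, 0, 0, 0, 0, 0], [0, 0, 0, 0, 0, 0]]])

```text
time_s: 10.55
position: [0.497, 0.0508, 0.0931]
tcp_rot: [[0.977, -0.215, 0.0], [-0.215, -0.977, 0.0], [0.0, -0.0, -1.0]]
force: [-3.2, 0.9, 16.1]
opening: 0.0233
grip_force: 71.7
```

Emit:
servo_tool(increments=[[[0, 0, 0, 0, 0, 0], [0, 0, 0, 0, 0, 0], [0, 0, 0, 0, 0, 0], [0, 0, 0, 0, 0, 0], [0, 0, 0, 0, 0, 0]]])

```text
time_s: 10.97
position: [0.497, 0.0508, 0.0931]
tcp_rot: [[0.977, -0.215, 0.0], [-0.215, -0.977, 0.0], [0.0, -0.0, -1.0]]
force: [-4.2, 1.5, 16.0]
opening: 0.0231
grip_force: 71.7
```

Emit:
servo_tool(increments=[[[0, 0, 0, 0, 0, 0], [0, 0, 0, 0, 0, 0], [0, 0, 0, 0, 0, 0], [0, 0, 0, 0, 0, 0], [0, 0, 0, 0, 0, 0]]])

```text
time_s: 11.38
position: [0.497, 0.0508, 0.0931]
tcp_rot: [[0.977, -0.215, 0.0], [-0.215, -0.977, 0.0], [0.0, -0.0, -1.0]]
force: [-4.2, 1.9, 16.7]
opening: 0.0233
grip_force: 71.7
```

```bash
python3 r.py; python3 -c "
from h import *
print(bot.state()['wrist_torque'])"
```

```text
11.3833 [0.497  0.0508 0.0931] tool y ang -102.42 z [ 3.e-04  1.e-04 -1.e+00] F [-4.23  1.95 16.7 ] 0.0233 71.70029640197754 [0.1  0.38 2.03 0.   0.73 1.89]
[ 0.08035405  0.62250096 -0.04490986]
```

Held for over 1.2 s at about 16–19 N, with no further sink. Now I lift, carry the gauge near the side camera and turn its +x face toward it.

Emit:
servo_tool(increments=[[[0, 0, 0.02, 0, 0, 0], [0, 0, 0.06, 0, 0, 0], [0, 0, 0.1, 0, 0, 0], [0, 0, 0.1, 0, 0, 0], [0, 0, 0.06, 0, 0, 0]]])

```text
time_s: 11.8
position: [0.4968, 0.0506, 0.1613]
tcp_rot: [[0.977, -0.215, -0.0], [-0.215, -0.977, -0.0], [-0.0, 0.0, -1.0]]
force: [1.0, 0.3, -2.5]
opening: 0.0233
grip_force: 69.2
```

Emit:
servo_tool(increments=[[[-0.03, 0.1, 0.085, 0, 0, 0.07], [-0.03, 0.1, 0.085, 0, 0, 0.07], [-0.03, 0.1, 0.085, 0, 0, 0.07], [-0.03, 0.1, 0.085, 0, 0, 0.07], [-0.03, 0.1, 0.085, 0, 0, 0.07]]])

```text
time_s: 12.22
position: [0.4657, 0.1512, 0.2454]
tcp_rot: [[0.951, 0.308, -0.002], [0.308, -0.951, -0.001], [-0.002, 0.0, -1.0]]
force: [-0.1, -0.2, -2.1]
opening: 0.0233
grip_force: 69.2
```

Emit:
servo_tool(increments=[[[-0.03, 0.1, 0.085, 0, 0, 0.07], [-0.03, 0.1, 0.085, 0, 0, 0.07], [-0.03, 0.1, 0.085, 0, 0, 0.07], [-0.03, 0.1, 0.085, 0, 0, 0.07], [-0.03, 0.1, 0.085, 0, 0, 0.07]]])

```text
time_s: 12.63
position: [0.4359, 0.2512, 0.3304]
tcp_rot: [[0.669, 0.744, -0.001], [0.744, -0.669, -0.001], [-0.002, -0.0, -1.0]]
force: [1.1, 1.0, -1.8]
opening: 0.0234
grip_force: 69.2
```

Emit:
servo_tool(increments=[[[-0.03, 0.1, 0.085, 0, 0, 0.07], [-0.03, 0.1, 0.085, 0, 0, 0.07], [-0.03, 0.1, 0.085, 0, 0, 0.07], [-0.03, 0.1, 0.085, 0, 0, 0.07], [-0.03, 0.1, 0.085, 0, 0, 0.07]]])

```text
time_s: 13.05
position: [0.406, 0.3512, 0.4152]
tcp_rot: [[0.206, 0.979, -0.001], [0.979, -0.206, -0.001], [-0.002, -0.001, -1.0]]
force: [0.8, 0.5, -1.6]
opening: 0.0236
grip_force: 69.2
```

Emit:
servo_tool(increments=[[[0, 0, 0, 0, 0, 0.07], [0, 0, 0, 0, 0, 0.07], [0, 0, 0, 0, 0, 0], [0, 0, 0, 0, 0, 0], [0, 0, 0, 0, 0, 0]]])

```text
time_s: 13.47
position: [0.4067, 0.3503, 0.4146]
tcp_rot: [[0.006, 1.0, -0.001], [1.0, -0.006, -0.001], [-0.001, -0.001, -1.0]]
force: [0.4, 0.4, -2.0]
opening: 0.0233
grip_force: 69.3
```

```bash
python3 r.py; python3 - <<'E'
from ov import *
s=snap('side','s3'); st=bot.state(); p=st['position']; a=np.arctan2(-st['tcp_rot'][0,1],st['tcp_rot'][1,1])+np.pi; ax=np.arctan2(st['tcp_rot'][1,0],st['tcp_rot'][0,0]); print('gauge x',np.degrees(ax))
bz=p[2]-.0692; ex=np.array([np.cos(ax),np.sin(ax),0]); ey=np.array([-ex[1],ex[0],0])
c=w2px(s,p+[0,0,-.025]); print(c); x0,y0=(c-[35,40]).astype(int); k=9
im=cv2.resize(cv2.imread('pics/s3.png')[y0:y0+66,x0:x0+70],None,fx=k,fy=k,interpolation=cv2.INTER_CUBIC); im0=im.copy()
cc=np.array([*p[:2],bz])
for d in range(4,13,1): # pointer tip lower line for each depth, at face x=15mm, on both sides
    z=.028+.003*(16-d)
    draw(im,s,[cc+.015*ex+.012*ey+[0,0,z],cc+.015*ex+.007*ey+[0,0,z]],x0,y0,k,(0,0,255) if d%5 else (0,255,0),[(0,1)])
    draw(im,s,[cc+.015*ex-.012*ey+[0,0,z],cc+.015*ex-.007*ey+[0,0,z]],x0,y0,k,(0,0,255) if d%5 else (0,255,0),[(0,1)])
cv2.imwrite('pics/c5.png',im); print(x0,y0)
E
```

```text
13.4667 [0.4067 0.3503 0.4146] tool y ang -0.36 z [-1.e-03 -9.e-04 -1.e+00] F [ 0.43  0.38 -1.98] 0.0233 69.26064491271973 [ 0.71  0.1   1.61 -0.    1.44  0.71]
gauge x 89.66881046002926
[264.89875377 193.81993711]
229 153
```

View pics/c5.png

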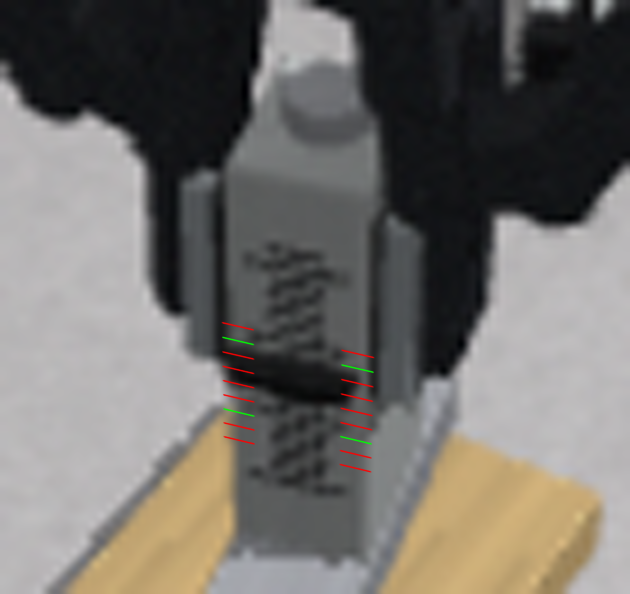

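The side view shows the gauge's +x face. The bottom long tick is at (294,481), the top long one at (295,262), and the black tab spans y from about 353 to 397 at the centre. The overlay is off by about 30 px (calibration), so I'll reference to the ticks and column edges and fit the tab's shape.

```bash
cat > rd.py <<'E'
from ov import *
from scipy.ndimage import map_coordinates as mc
from scipy.optimize import minimize
s=load('s3'); g=s['img'].astype(float).sum(2)/3
p=np.array([.4067,.3503,.4146]); ax=np.radians(89.67); ex=np.array([np.cos(ax),np.sin(ax),0]); ey=np.array([-ex[1],ex[0],0]); c=np.array([*p[:2],p[2]-.0692])
def P(x,y,z): return w2px(s,c+x*ex+y*ey+np.array([0,0,z]))
Z=np.arange(.005,.1,.0005); Y=np.arange(-.016,.0161,.0005)
uv=np.array([[P(.015,y,z) for y in Y] for z in Z])
def face(du,dv): return mc(g,[uv[...,1]+dv,uv[...,0]+du],order=3)
# ticks: match dark lines at 28+3i, excluding tab
best=[]
for dv in np.arange(-6,3,.1):
  for du in np.arange(-2,2.1,.5):
    f=face(du,dv)[:,16:49].mean(1); f=f-np.convolve(f,np.ones(6)/6,'same')
    i=np.arange(17); i=i[(i<5)|(i>11)]
    sc=np.interp(.028+.003*i,Z,f).sum()-np.interp(.0295+.003*i,Z,f).sum(); best.append((sc,round(dv,1),du))
best.sort(); print(best[:6])
dv=best[0][1]
# column y-edges -> du : print mean row profile and column profile
f=face(0,dv); print('cols',f[60:90:1].mean(0).round(0)[::2]); 
for a,b in zip(Z[::2],f[:,22:43].mean(1)[::2]): print(f'{a*1e3:.0f}:{b:.0f}',end=' ')
np.save('pics/dv.npy',dv)
k=8; im=cv2.resize(np.clip(f*1.8,0,255).astype(np.uint8)[::-1],None,fx=6,fy=3.1,interpolation=cv2.INTER_CUBIC); im=cv2.cvtColor(im,cv2.COLOR_GRAY2BGR)
for i in range(17):
    r=int((Z[-1]+.00025-(.028+.003*i))/.0005*3.1); cv2.line(im,(0,r),(30 if i%5 else 50,r),(0,0,255),1); 
cv2.imwrite('pics/face.png',im)
E
python3 rd.py
```

```text
[(np.float64(-27.042341322459365), np.float64(-3.3), np.float64(-1.5)), (np.float64(-26.901762799767294), np.float64(-3.4), np.float64(-2.0)), (np.float64(-26.69408966756634), np.float64(-3.1), np.float64(-1.0)), (np.float64(-26.68725849581056), np.float64(-3.2), np.float64(-1.0)), (np.float64(-26.665000856726635), np.float64(-3.2), np.float64(-1.5)), (np.float64(-26.444595153922553), np.float64(-3.0), np.float64(-0.5))]
cols [173. 166. 161. 156. 133. 100.  77.  67.  65.  65.  66.  63.  53.  42.
  42.  48.  44.  42.  48.  42.  45.  61.  64.  65.  74.  87.  94.  96.
 101. 112. 122. 129. 131.]
5:165 6:166 7:165 8:161 9:149 10:130 11:112 12:99 13:94 14:92 15:91 16:91 17:91 18:91 19:91 20:91 21:91 22:90 23:91 24:90 25:82 26:66 27:57 28:61 29:65 30:62 31:60 32:61 33:62 34:65 35:65 36:62 37:60 38:62 39:63 40:64 41:61 42:56 43:59 44:61 45:44 46:20 47:10 48:14 49:20 50:23 51:23 52:24 53:30 54:46 55:64 56:66 57:58 58:60 59:67 60:68 61:69 62:66 63:62 64:66 65:70 66:65 67:63 68:64 69:63 70:67 71:64 72:56 73:62 74:69 75:63 76:68 77:86 78:94 79:92 80:91 81:91 82:92 83:92 84:92 85:92 86:92 87:92 88:95 89:101 90:110 91:116 92:118 93:118 94:118 95:118 96:115 97:106 98:97 99:92
```

View pics/face.png

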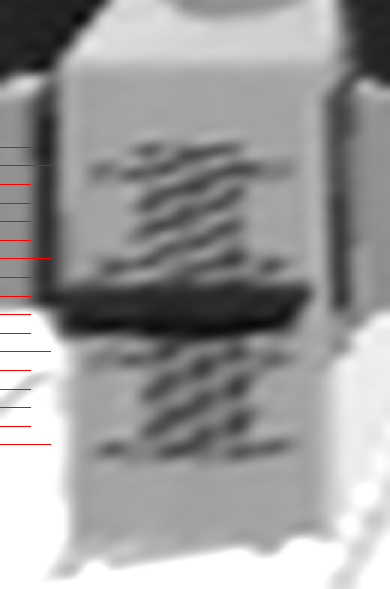

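The rectified face shows long ticks at y=448 (0), 353 (5), 264 (10) and 170 (15), and the tab from 285 to 335. Its 6 mm projection accounts for the lower part. The tab centre is at about 25.4 mm of pointer travel, so the depth is about 7.5 mm. Contact heights gave about 7.2, so I take 7.4 mm. Next the gauge goes back to the stand.

Emit:
servo_tool(increments=[[[0.0228, -0.0408, -0.0832, 0, 0, -0.0682], [0.0228, -0.0408, -0.0832, 0, 0, -0.0682], [0.0228, -0.0408, -0.0832, 0, 0, -0.0682], [0.0228, -0.0408, -0.0832, 0, 0, -0.0682], [0.0228, -0.0408, -0.0832, 0, 0, -0.0682]]])

```text
time_s: 13.93
position: [0.4298, 0.3092, 0.3311]
tcp_rot: [[0.498, 0.867, -0.0], [0.867, -0.498, -0.0], [-0.0, -0.0, -1.0]]
force: [0.4, 0.9, -2.6]
opening: 0.0233
grip_force: 69.2
```

Emit:
servo_tool(increments=[[[0.0228, -0.0408, -0.0832, 0, 0, -0.0682], [0.0228, -0.0408, -0.0832, 0, 0, -0.0682], [0.0228, -0.0408, -0.0832, 0, 0, -0.0682], [0.0228, -0.0408, -0.0832, 0, 0, -0.0682], [0.0228, -0.0408, -0.0832, 0, 0, -0.0682]]])

```text
time_s: 14.35
position: [0.4526, 0.2684, 0.248]
tcp_rot: [[0.859, 0.512, -0.0], [0.512, -0.859, -0.0], [-0.0, -0.0, -1.0]]
force: [0.4, -0.7, -1.8]
opening: 0.0234
grip_force: 69.2
```

Emit:
servo_tool(increments=[[[0.0228, -0.0408, -0.0832, 0, 0, -0.0682], [0.0228, -0.0408, -0.0832, 0, 0, -0.0682], [0.0228, -0.0408, -0.0832, 0, 0, -0.0682], [0.0228, -0.0408, -0.0832, 0, 0, -0.0682], [0.0228, -0.0408, -0.0832, 0, 0, -0.0682]]])

```text
time_s: 14.77
position: [0.4755, 0.2276, 0.1648]
tcp_rot: [[1.0, 0.026, -0.0], [0.026, -1.0, -0.0], [-0.0, 0.0, -1.0]]
force: [0.4, 0.1, -2.5]
opening: 0.0232
grip_force: 69.2
```

Emit:
servo_tool(increments=[[[0, 0, 0, 0, 0, -0.0682], [0, 0, 0, 0, 0, -0.0682], [0, 0, 0, 0, 0, 0], [0, 0, 0, 0, 0, 0], [0, 0, 0, 0, 0, 0]]])

```text
time_s: 15.18
position: [0.4754, 0.2283, 0.1658]
tcp_rot: [[0.986, -0.168, 0.0], [-0.168, -0.986, 0.0], [0.0, -0.0, -1.0]]
force: [0.6, 0.3, -1.6]
opening: 0.0232
grip_force: 69.2
```

```bash
python3 r.py
```

```text
15.1833 [0.4754 0.2283 0.1658] tool y ang -99.65 z [ 2.e-04  1.e-04 -1.e+00] F [ 0.6   0.29 -1.63] 0.0232 69.15812373161316 [0.44 0.31 1.92 0.   0.91 2.18]
```

Emit:
servo_tool(increments=[[[0, 0, -0.08, 0, 0, 0], [0, 0, -0.1, 0, 0, 0], [0, 0, -0.1, 0, 0, 0], [0, 0, -0.05, 0, 0, 0], [0, 0, -0.01, 0, 0, 0]]])

```text
time_s: 15.6
position: [0.4742, 0.2279, 0.0961]
tcp_rot: [[0.986, -0.169, -0.003], [-0.169, -0.986, -0.001], [-0.002, 0.002, -1.0]]
force: [-0.7, 1.0, -2.0]
opening: 0.023
grip_force: 69.1
```

Emit:
servo_tool(increments=[[[0, 0, -0.003, 0, 0, 0], [0, 0, 0, 0, 0, 0], [0, 0, 0, 0, 0, 0]]])

```text
time_s: 15.85
position: [0.476, 0.2287, 0.0981]
tcp_rot: [[0.986, -0.17, 0.002], [-0.17, -0.986, 0.001], [0.001, -0.001, -1.0]]
force: [-0.1, -0.4, -2.6]
opening: 0.0231
grip_force: 69.1
```

Emit:
servo_tool(increments=[[[0, 0, -0.005, 0, 0, 0], [0, 0, 0, 0, 0, 0]]])

```text
time_s: 16.02
position: [0.4757, 0.2285, 0.0967]
tcp_rot: [[0.985, -0.17, 0.001], [-0.17, -0.985, 0.0], [0.001, -0.001, -1.0]]
force: [0.3, 0.6, -3.0]
opening: 0.0232
grip_force: 69.1
```

Emit:
servo_tool(increments=[[[0, 0, -0.003, 0, 0, 0], [0, 0, 0, 0, 0, 0]]])

```text
time_s: 16.18
position: [0.4753, 0.2284, 0.0956]
tcp_rot: [[0.985, -0.17, 0.0], [-0.17, -0.985, 0.0], [0.0, -0.0, -1.0]]
force: [0.3, 0.2, -2.8]
opening: 0.0233
grip_force: 69.1
```

Emit:
servo_tool(increments=[[[0, 0, -0.003, 0, 0, 0], [0, 0, 0, 0, 0, 0], [0, 0, 0, 0, 0, 0]]])

```text
time_s: 16.43
position: [0.4754, 0.2284, 0.0952]
tcp_rot: [[0.985, -0.17, 0.0], [-0.17, -0.985, 0.0], [0.0, -0.0, -1.0]]
force: [-2.1, -0.2, 3.4]
opening: 0.0234
grip_force: 69.6
```

Emit:
servo_tool(increments=[[[0, 0, -0.001, 0, 0, 0], [0, 0, 0, 0, 0, 0], [0, 0, 0, 0, 0, 0]]])

```text
time_s: 16.68
position: [0.4754, 0.2284, 0.0951]
tcp_rot: [[0.985, -0.17, 0.0], [-0.17, -0.985, 0.0], [0.0, -0.0, -1.0]]
force: [-2.6, -0.5, 6.7]
opening: 0.0232
grip_force: 70.6
```

Seated on the rails (3–7 N at the original height). Release and lift.

Emit:
servo_tool(increments=[[[0, 0, 0, 0, 0, 0], [0, 0, 0, 0, 0, 0], [0, 0, 0, 0, 0, 0], [0, 0, 0, 0, 0, 0], [0, 0, 0, 0, 0, 0]]], grip=50)

```text
time_s: 17.1
position: [0.4753, 0.2283, 0.0946]
tcp_rot: [[0.985, -0.17, -0.0], [-0.17, -0.985, -0.0], [-0.0, 0.0, -1.0]]
force: [0.3, 0.1, 0.2]
opening: 0.0501
grip_force: 0.0
```

Emit:
servo_tool(increments=[[[0, 0, 0.04, 0, 0, 0], [0, 0, 0.1, 0, 0, 0], [0, 0, 0.15, 0, 0, 0], [0, 0, 0.15, 0, 0, 0], [0, 0, 0.1, 0, 0, 0]]])

```text
time_s: 17.52
position: [0.476, 0.2287, 0.2057]
tcp_rot: [[0.985, -0.17, 0.002], [-0.17, -0.985, 0.001], [0.002, -0.001, -1.0]]
force: [2.6, 0.7, 1.0]
opening: 0.05
grip_force: 0.0
```

```bash
python3 r.py
```

```text
17.5167 [0.476  0.2287 0.2057] tool y ang -99.79 z [ 0.0022  0.001  -1.    ] F [2.55 0.7  0.96] 0.05 0.0 [ 0.45  0.26  1.89 -0.    1.    2.19]
```

Emit:
servo_tool(increments=[[[0.005, -0.1, 0, 0, 0, 0.0146], [0.005, -0.16, 0, 0, 0, 0.0146], [0.005, -0.16, 0, 0, 0, 0.0146], [0.005, -0.16, 0, 0, 0, 0.0146], [0.005, -0.16, 0, 0, 0, 0.0146]]])

```text
time_s: 17.93
position: [0.4801, 0.0791, 0.2034]
tcp_rot: [[0.998, -0.06, 0.001], [-0.06, -0.998, 0.0], [0.001, -0.0, -1.0]]
force: [1.1, -0.6, 0.5]
opening: 0.0499
grip_force: 0.0
```

Emit:
servo_tool(increments=[[[0.005, -0.16, 0, 0, 0, 0.0146], [0.005, -0.16, 0, 0, 0, 0.0146], [0.005, -0.16, 0, 0, 0, 0.0146], [0.005, -0.16, 0, 0, 0, 0.0146], [0.005, -0.16, 0, 0, 0, 0.0146]]])

```text
time_s: 18.35
position: [0.4851, -0.0812, 0.2034]
tcp_rot: [[0.999, 0.049, 0.001], [0.049, -0.999, -0.0], [0.001, 0.0, -1.0]]
force: [1.1, 0.1, -0.3]
opening: 0.0498
grip_force: 0.0
```

Emit:
servo_tool(increments=[[[0.005, -0.16, -0.02, 0, 0, 0.0146], [0.005, -0.16, -0.05, 0, 0, 0.0146], [0.005, -0.12, -0.1, 0, 0, 0.0146], [0.005, -0.056, -0.12, 0, 0, 0], [0, 0, -0.12, 0, 0, 0]]])

```text
time_s: 18.77
position: [0.4901, -0.1816, 0.1209]
tcp_rot: [[0.994, 0.111, 0.003], [0.111, -0.994, -0.001], [0.002, 0.002, -1.0]]
force: [0.5, 0.7, 1.0]
opening: 0.0499
grip_force: 0.0
```

Emit:
servo_tool(increments=[[[0, 0, 0, 0, 0, 0], [0, 0, 0, 0, 0, 0], [0, 0, 0, 0, 0, 0]]])

```text
time_s: 19.02
position: [0.4898, -0.1787, 0.1218]
tcp_rot: [[0.993, 0.114, 0.001], [0.114, -0.993, -0.0], [0.001, 0.0, -1.0]]
force: [-0.4, 0.3, -0.4]
opening: 0.0499
grip_force: 0.0
```

```bash
python3 r.py; python3 - <<'E'
from ov import *
# numeric check of the marker position from the side view taken earlier (s3): top of marker dark blob
s=load('s3'); st=bot.state()
for n in('top0','side0','s3'):
    s=load(n); g=s['img'].sum(2).astype(int)
    c=w2px(s,[.49,-.1785,.045]).round().astype(int); w=g[c[1]-14:c[1]+15,c[0]-14:c[0]+15]<100
    k,l,stt,ce=cv2.connectedComponentsWithStats(w.astype(np.uint8)); i=1+np.argmax(stt[1:,4]); print(n,c,ce[i]+c-14,stt[i], 'pred top',w2px(s,[.49,-.1785,.0545]))
E
```

```text
19.0167 [ 0.4898 -0.1787  0.1218] tool y ang -83.45 z [ 8.e-04 -2.e-04 -1.e+00] F [-0.42  0.33 -0.41] 0.0499 0.0 [-0.35  0.36  1.96  0.    0.81  1.1 ]
top0 [336 207] [336.21518987 206.87341772] [ 9 10 12  9 79] pred top [336.50283874 206.65992841]
side0 [291 159] [291.05172414 159.73275862] [  9   0  10  26 116] pred top [290.73312099 156.66314336]
s3 [291 159] [289.35798319 160.64705882] [  0   0  29  29 595] pred top [290.73312099 156.66314336]
```

Emit:
servo_tool(increments=[[[0, 0, -0.08, 0, 0, 0], [0, 0, -0.11, 0, 0, 0], [0, 0, -0.1, 0, 0, 0], [0, 0, -0.06, 0, 0, 0], [0, 0, -0.019, 0, 0, 0]]])

```text
time_s: 19.43
position: [0.4895, -0.1783, 0.0469]
tcp_rot: [[0.993, 0.115, -0.0], [0.115, -0.993, 0.0], [-0.0, -0.0, -1.0]]
force: [-0.9, 0.1, -0.0]
opening: 0.0502
grip_force: 0.0
```

Emit:
servo_tool(increments=[[[0, 0, 0, 0, 0, 0], [0, 0, 0, 0, 0, 0], [0, 0, 0, 0, 0, 0]]])

```text
time_s: 19.68
position: [0.4903, -0.179, 0.0483]
tcp_rot: [[0.993, 0.114, 0.002], [0.114, -0.993, -0.001], [0.002, 0.001, -1.0]]
force: [0.1, 0.5, -0.4]
opening: 0.05
grip_force: 0.0
```

Emit:
servo_tool(increments=[[[0, 0, 0, 0, 0, 0], [0, 0, 0, 0, 0, 0], [0, 0, 0, 0, 0, 0], [0, 0, 0, 0, 0, 0], [0, 0, 0, 0, 0, 0]]], grip=12, grip_force=25)

```text
time_s: 20.1
position: [0.4899, -0.1791, 0.0477]
tcp_rot: [[0.994, 0.114, 0.001], [0.114, -0.994, -0.0], [0.001, 0.001, -1.0]]
force: [-0.9, 0.4, 7.2]
opening: 0.0196
grip_force: 28.6
```

```bash
python3 r.py
```

```text
20.1 [ 0.4899 -0.1791  0.0477] tool y ang -83.48 z [ 1.2e-03 -4.0e-04 -1.0e+00] F [-0.93  0.37  7.2 ] 0.0196 28.564137518405914 [-0.35  0.49  2.    0.    0.65  1.1 ]
```

Emit:
servo_tool(increments=[[[0.0015, -0.015, 0.002, 0, 0, 0], [0.0035, -0.03, 0, 0, 0, 0], [0.0035, -0.03, 0, 0, 0, 0], [0.0035, -0.03, 0, 0, 0, 0], [0.0035, -0.03, 0, 0, 0, 0]]])

```text
time_s: 20.52
position: [0.493, -0.2068, 0.0477]
tcp_rot: [[0.994, 0.113, 0.001], [0.113, -0.994, -0.0], [0.001, 0.0, -1.0]]
force: [0.8, 2.3, 5.4]
opening: 0.0198
grip_force: 28.4
```

Emit:
servo_tool(increments=[[[0.0035, -0.03, 0, 0, 0, 0], [0.0035, -0.03, 0, 0, 0, 0], [0.0035, -0.03, 0, 0, 0, 0], [0.0035, -0.03, 0, 0, 0, 0], [0.0035, -0.03, 0, 0, 0, 0]]])

```text
time_s: 20.93
position: [0.4964, -0.2369, 0.0477]
tcp_rot: [[0.994, 0.113, 0.001], [0.113, -0.994, -0.0], [0.001, 0.0, -1.0]]
force: [1.1, 2.3, 4.9]
opening: 0.0199
grip_force: 28.4
```

Emit:
servo_tool(increments=[[[0.002, -0.018, 0, 0, 0, 0], [0, 0, 0, 0, 0, 0], [0, 0, 0, 0, 0, 0], [0, 0, 0, 0, 0, 0]]])

```text
time_s: 21.27
position: [0.4969, -0.2408, 0.0477]
tcp_rot: [[0.994, 0.113, 0.001], [0.113, -0.994, -0.001], [0.001, 0.001, -1.0]]
force: [0.8, -1.1, 5.9]
opening: 0.0194
grip_force: 28.4
```

```bash
python3 r.py
```

```text
21.2667 [ 0.4969 -0.2408  0.0477] tool y ang -83.49 z [ 0.0013 -0.0012 -1.    ] F [ 0.8  -1.1   5.91] 0.0194 28.355917632579803 [-0.45  0.52  1.93 -0.    0.69  1.  ]
```

Emit:
servo_tool(increments=[[[0, 0, 0, 0, 0, 0], [0, 0, 0, 0, 0, 0], [0, 0, 0, 0, 0, 0], [0, 0, 0, 0, 0, 0], [0, 0, 0, 0, 0, 0]]], grip=45)

```text
time_s: 21.68
position: [0.496, -0.2393, 0.047]
tcp_rot: [[0.994, 0.114, -0.001], [0.114, -0.994, 0.0], [-0.001, -0.0, -1.0]]
force: [-0.5, -0.3, 0.4]
opening: 0.0448
grip_force: 0.0
```

Emit:
servo_tool(increments=[[[0, 0, 0.06, 0, 0, 0], [0, 0, 0.15, 0, 0, 0], [0, 0, 0.2, 0, 0, 0], [0, 0, 0.2, 0, 0, 0], [0, 0, 0.2, 0, 0, 0]]])

```text
time_s: 22.1
position: [0.4958, -0.2391, 0.2118]
tcp_rot: [[0.994, 0.114, -0.0], [0.114, -0.994, 0.0], [-0.0, -0.0, -1.0]]
force: [0.9, -0.0, -0.2]
opening: 0.0449
grip_force: 0.0
```

Emit:
servo_tool(increments=[[[-0.1, -0.13, 0.1, 0, 0, 0], [-0.12, -0.16, 0.05, 0, 0, 0], [-0.12, -0.16, 0, 0, 0, 0], [-0.12, -0.16, 0, 0, 0, 0], [-0.12, -0.16, 0, 0, 0, 0]]])

```text
time_s: 22.52
position: [0.3791, -0.3945, 0.2408]
tcp_rot: [[0.993, 0.114, 0.001], [0.114, -0.993, -0.001], [0.001, 0.001, -1.0]]
force: [0.4, -1.0, 0.3]
opening: 0.0449
grip_force: 0.0
```

Emit:
servo_tool(increments=[[[-0.12, -0.16, 0, 0, 0, 0], [-0.12, -0.16, 0, 0, 0, 0], [-0.12, -0.16, 0, 0, 0, 0], [-0.08, -0.1, 0, 0, 0, 0], [0, 0, 0, 0, 0, 0]]])

```text
time_s: 22.93
position: [0.2893, -0.5129, 0.2402]
tcp_rot: [[0.994, 0.11, -0.0], [0.11, -0.994, -0.002], [-0.001, 0.002, -1.0]]
force: [0.5, 0.4, 0.8]
opening: 0.0451
grip_force: 0.0
```

```bash
python3 r.py; python3 - <<'E'
from ov import *
t=snap('top','t9'); s=snap('side','s9')
c=np.array([.497,-.235]); y=np.array([.113,-.9936]); x=np.array([-y[1],y[0]]); k=3.8
src=[];dst=[]
for a in(-.1,.1):
    for b in(-.028,.028): src.append(w2px(t,[*(c+a*y+b*x),.014])); dst.append([(a+.1)*1000*k,(b+.028)*1000*k])
r=cv2.warpPerspective(cv2.imread('pics/t9.png'),cv2.getPerspectiveTransform(np.float32(src),np.float32(dst)),(760,212),flags=cv2.INTER_CUBIC)
R=lambda im,x,y,w,h,W,H:cv2.resize(im[y:y+h,x:x+w],(W,H),interpolation=cv2.INTER_CUBIC)
b=np.hstack([R(cv2.imread('pics/t9.png'),150,170,96,96,380,380),R(cv2.imread('pics/s9.png'),215,215,95,95,380,380)])
cv2.imwrite('pics/fin.png',np.vstack([r,b]))
g=t['img'].sum(2).astype(int); cc=w2px(t,[.497,-.2405,.045]).round().astype(int); w=(g[cc[1]-10:cc[1]+11,cc[0]-10:cc[0]+11]<100).astype(np.uint8); w=cv2.morphologyEx(w,cv2.MORPH_OPEN,np.ones((4,4),np.uint8)); m=np.argwhere(w).mean(0)[::-1]+cc-10; q=px2w(t,*m,.0545); print(m,q,'v',((q[:2]-c)@y+.0695)*1e3)
E
```

```text
22.9333 [ 0.2893 -0.5129  0.2402] tool y ang -83.66 z [-5.0e-04 -2.2e-03 -1.0e+00] F [0.52 0.42 0.8 ] 0.0451 0.0 [-1.06  0.31  1.73 -0.    1.1   0.4 ]
[361.35365854 204.80487805] [ 0.49306832 -0.23749967  0.0545    ] v 71.53939562595725
```

View pics/fin.png

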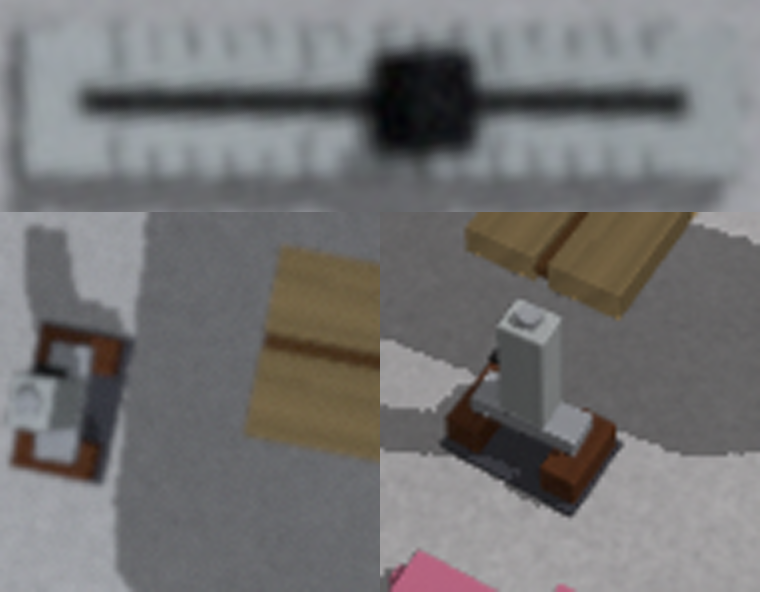

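The final view shows the gauge upright across both rails (knob at (525,315) in the side crop). The marker is centred near (425,100), between the 70 and 80 ticks, so about 72–75 mm. The arm is clear, so I hand the job in.

```bash
python3 -c "
from station import bot
print(bot.sign_off())"
```

```text
the job is handed in; nothing more can be done
None
```

I measured the groove at about 7.4 mm deep (pointer about 7.5, contact heights about 7.2), put the gauge back on its stand, set the marker to about 72–75 mm on the rule, and handed the job in.

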